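# Check a bearing casting under the bridge height gauge

## Robot

A 6-joint arm with a two-finger parallel gripper is mounted at the origin on a cart in front of the work surface, level with it; the furniture and walls round the work are solid. World frame = base frame: x ahead of the robot, y to its left, z up, the work surface at z = 0. Lengths are in m, angles in degrees, forces in N, time in s.
With the tool pointing down it reaches from about 0.3 to 0.775 m from the base axis. Payload 14.6 kg.
Tool frame: the origin (TCP) lies at the very end of the fingers, on their centre line; the grasp point (between the pads) lies 19 mm behind it (robot.grasp_offset is the distance from the TCP to the grasp point, in m); z points along the fingers, y is the line along which they close (so a half turn about z gives the same grasp; the last joint's range is limited). The gripper opens to 94 mm and grips with 3 to 60 N. Pads are 16 mm wide; open, the fingers measure 119 mm over their backs; the gripper's body (75 mm by 177 mm) begins 78 mm behind the grasp point.
Start: joints at [67.174, 17.183, 87.147, -0, 75.671, -3.816], TCP at [0.179, 0.52, 0.176] pointing down, gripper open.
Joint ranges: [-173.82, 173.82], [-45.26, 126.66], [13.44, 144.39], [-59.66, 239.66], [0, 175.72], [-146.38, 146.38]. Speed limits (degrees/s): [127.2, 127.2, 147.25, 180, 180, 180].

## Interface

Orientations are given as [roll, pitch, yaw] about the fixed x, y, z axes, in that order (R = Rz(yaw) Ry(pitch) Rx(roll)).
In Python, from station import robot gives the robot as it stands.
- The arm moves only by the shell command python3 -m creep 'ROWS' [OPENING]. ROWS is JSON, a list that holds one entry, the list of rows, each a list of 4 numbers: the shift along the tool's x, y, z normalised to -1 to 1, where 1 is 30 mm, then the turn about the tool's z normalised to -1 to 1, where 1 is 10 degrees. In form: [[[x, y, z, roll], ...]]. A call has 1 to 8 rows; each row shifts and turns the commanded pose from where the row before left it, along the tool's axes as they then stand; what a row does not reach is not made up. A row lasts 1/8 s, in which the tool goes at most 62.5 mm and 10.7 degrees, less where a joint would pass 70% of its speed; a pose out of reach is approached as far as the arm can. A call with a number of a shift or a turn outside -1 to 1 is refused whole. A call with a gripper value outside its range is refused whole. OPENING is the gripper command: -1 is fully open, 1 is shut, values between are in proportion, set as the call begins (- or left out, the last holds). The fingers move at their own pace and stop on an object; the grip force is fixed at half the most. Time passes only in rows, so rows that do not move let the fingers close. It gives the time, the measured TCP pose, the force, the opening and the grip force at its end, in the units of the state.
- robot.observe(): the state, without advancing time (a new reading comes with each control period).
- robot.camera(name): name is "side" or "top" or "wrist"; returns a dict with "img" (480x640x3 uint8, red, green, blue), "mtx" (3x3 intrinsics, pixels), "extrinsics" (4x4, takes a point from camera to world coordinates). Camera axes: x right, y up, looking along -z (the intrinsics and any distortion apply to the point x, -y, -z); pixel columns grow to the right and rows downward; lengths in m; the calibration is good to about 2 mm. A picture is of the moment at which its call begins. There is no depth.
- robot.finish_job(): hands the job in; it is judged then, once.
The state is a dict: "time_s": time; "qpos": joint angles; "qvel": joint speeds; "joint_efforts": joint torques, N m; "tcp_pos": TCP position; "tool_rot": TCP orientation; "force": force on the tool from outside, world axes, zero at the start; "wrist_torque": the same for the moment, N m; "grip_width": finger opening in m; "gripper_force": force on a finger pad.
Only numpy, scipy, OpenCV 4.12 (cv2) and the standard library are available. Lean on these libraries where they do the work, as an engineer would, in place of code of your own. Each camera call takes 0.05 s, during which the arm holds its last target. There are 200 camera calls.

## Task

Check that the aluminium bearing casting clears the height limit: bring it to the open mouth of the bridge gauge, tall end first, and push it along the bench under the fixed bar until it is home against the end stop and has pressed the brass tell-tale pin flush into the stop, then let go and leave it there. Feel for the stop and press gently, never more than 25 N between casting and gauge. Keep the gripper's fingers off the gauge (only the casting may move the pin) and leave the other things where they are.

Things in the scene. Friction and masses are not known exactly. Their poses are not given: they have to be found in the camera images.
- casting: Loose grey aluminium bearing casting, about 0.35 kg, 130 mm long (x), 44 mm wide (y). Origin: centre of the underside; x points along it to the tall end, z up. A base plate 10 mm thick runs its whole length; the tall bearing housing, from x = +34 to +65 mm, is 40 mm high and 44 mm wide.
- rib (a point): Grip point on the casting's upright rib, 42 mm behind its origin (-x), 24 mm above its underside. The rib is 14 mm wide (y), 36 mm high and runs on the centreline from x = -63 to +34 mm, behind the tall housing. Gripped here across its width from above, the fingers stay in front of the bar to the end.
- nose (a point): Centre of the front face of the casting's tall end: 65 mm along the casting's +x from its origin, 24 mm above its underside.
- gauge: Steel bridge gauge fixed to the bench. Origin: on the bench, mid-lane, straight under the middle of the bar; x points along the lane in the push direction (mouth to end stop), z up. The lane floor is the bench. Guide rails 12 mm high from x = -12 to +100 mm stand 48 mm apart (2 mm each side of the casting). The casting clears the bar by 3 mm.
- bar (a point): Middle of the fixed bar's underside, 43 mm above the bench. The bar is 16 mm along x and 112 mm along y, its top at 55 mm (screw heads to 60 mm), on legs at y = 36 to 54 mm either side (x -15 to +15 mm), with low feet out to 68 mm.
- mouth (a point): Middle of the lane's open mouth, on the bench, 33 mm before the bar's middle (gauge x = -33 mm). Two flared guides 10 mm high are about 64 mm apart here and narrow to the rails' 48 mm at gauge x = -12 mm.
- stop_area (a point): Mid-lane point on the bench 58 mm past the bar's middle (gauge x = +58 mm). A dark unyielding stop block, 76 mm wide and 35 mm high, is clamped across the rails about here: its flat front face lies anywhere from 16 mm before to 16 mm past this point, different each time and not told, to be found by feel. The casting is home when its nose is on that face.
- telltale (a joint): Brass tell-tale pin, 10 mm across, in the middle of the stop block's front face at 24 mm height. Value 0 when it sticks out 6 mm toward the bar, 0.006 m when flush with the block. About 5 N slides it (drag of the casting on the bench adds 1 to 4 N); it has no spring and stays where it is left.
- flux_bottle: Bystander: small brown dropper bottle, 34 mm across, 102 mm high, standing loose. Origin: centre of its underside.
- steel_block: Bystander: loose plain steel bench block, 63x63x20 mm, lying flat. Origin: centre of its underside.

How it is judged (in metres and radians):
On the way:
1. the casting has gone straight into the lane, tall end first, its nose under the bar, with the pin still out (x of nose in the frame of gauge between -0.008 and 0.034 m and value of joint telltale below 0.0015 m and y of nose in the frame of gauge between -0.004 and 0.004 m and angle between the x axis of casting and the x axis of gauge, either way round below 0.08 rad and angle between casting's own z axis and vertical below 0.06 rad), for 0.1 s.
At the end, for the whole second after the job is handed in: The tell-tale pin is pressed in (value over 4.5 mm of 6); the casting rests flat on the bench in the lane under the bar, tall end first, straight within 0.08 rad and 4 mm of the middle, its nose 39 to 78 mm past the middle of the bar, at rest (value of joint telltale above 0.0045 m and x of nose in the frame of gauge between 0.039 and 0.078 m and y of nose in the frame of gauge between -0.004 and 0.004 m and angle between the x axis of casting and the x axis of gauge, either way round below 0.08 rad and angle between casting's own z axis and vertical below 0.06 rad and height (world z) of casting below 0.004 m and linear speed of casting below 0.01 m/s); the robot touches nothing.
It fails at once if casting pressed on the gauge with more than 25 N (contact force between casting and gauge above 25 N).
It fails at once if fingers press on the gauge (over 3 N) (contact force between the fingers and gauge above 3 N).
It fails at once if bottle moved over 30 mm or tipped (distance of flux_bottle from where it was at the start of the episode above 0.03 m or angle between flux_bottle's own z axis and vertical above 0.5 rad).
It fails at once if steel block moved over 30 mm (distance of steel_block from where it was at the start of the episode above 0.03 m).
It also fails if it takes over 58 s, if anything falls off the work surface, if the arm or the gripper's body presses on something with over 40 N, if the wrist force passes 120 N, or if a joint passes its speed limit or range.

## Working session

There is one attempt and no reset: what is moved stays moved. The work goes in short steps, Python scripts to look and compute and a shell command to move; the robot and the scene stay as the last step left them, time stands still between calls to the robot, and variables do not carry over. Pictures are saved under pics/ and viewed, at most 10 in all, crops included, and the job is handed in when it is done.

```bash
mkdir -p pics; cat > h.py <<'E'
import numpy as np, cv2
from station import robot
def ray(c,u,v,z=0.):
    K,E=c["mtx"],c["extrinsics"]
    d=np.linalg.inv(K)@[u,v,1]; d=E[:3,:3]@[d[0],-d[1],-d[2]]; o=E[:3,3]
    return o+d*(z-o[2])/d[2]
def proj(c,P):
    K,E=c["mtx"],c["extrinsics"]
    p=E[:3,:3].T@(np.array(P)-E[:3,3]); q=K@[p[0],-p[1],-p[2]]; return q[:2]/q[2]
E
python3 - <<'E'
from h import *
import pickle
for n in("top","side"):
    c=robot.camera(n); pickle.dump(c,open(n+".pkl","wb")); cv2.imwrite(f"pics/{n}0.png",c["img"][:,:,::-1]); print(n,c.keys(),c["extrinsics"].round(3).tolist(),c["mtx"].tolist())
s=robot.observe(); print(s["tool_rot"],s["grip_width"],s["time_s"],s["force"])
E
```

```text
top dict_keys(['img', 'mtx', 'extrinsics']) [[0.009, 0.987, -0.16, 0.398], [-1.0, 0.005, -0.022, -0.1], [-0.02, 0.16, 0.987, 1.1], [0.0, 0.0, 0.0, 1.0]] [[597.0861782797969, 0.0, 317.8115172494138], [0.0, 597.0861782797969, 237.01829185188393], [0.0, 0.0, 1.0]]
side dict_keys(['img', 'mtx', 'extrinsics']) [[-0.95, -0.17, 0.263, 0.814], [0.313, -0.529, 0.789, 0.656], [0.005, 0.831, 0.556, 0.565], [0.0, 0.0, 0.0, 1.0]] [[601.4261662955086, 0.0, 313.8742446054607], [0.0, 601.4261662955086, 237.36538428370508], [0.0, 0.0, 1.0]]
[-1.79940274e+02 -3.76923409e-03  1.60988505e+02] 0.09396649326121384 0.1 [0.04339804 0.18157302 0.31548166]
```

View pics/top0.png

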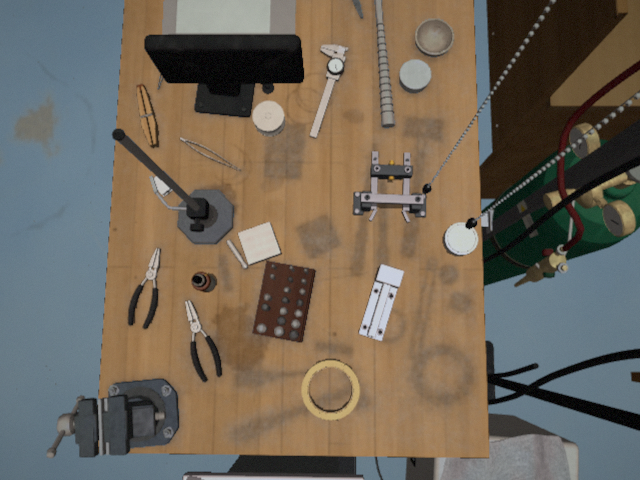

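View pics/side0.png

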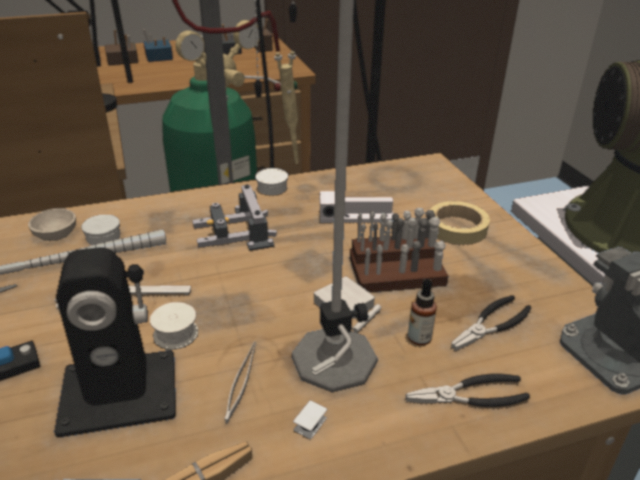

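The top view shows the casting around (382,303), tall end at the top, and the gauge around (390,190) with its mouth facing down-image. The bottle is at (203,281) and the block at (259,243), both well away. Next I'll enlarge the casting and gauge.

```bash
python3 - <<'E'
import cv2
i=cv2.imread("pics/top0.png")[140:350,340:460]
i=cv2.resize(i[:, :],None,fx=5,fy=5,interpolation=cv2.INTER_CUBIC)
a=i[:500];b=i[575:1050]
b=cv2.copyMakeBorder(b,0,25,0,0,cv2.BORDER_CONSTANT)
cv2.imwrite("pics/g.png",a);cv2.imwrite("pics/c.png",b)
E
```

```text
(no output)
```

View pics/g.png

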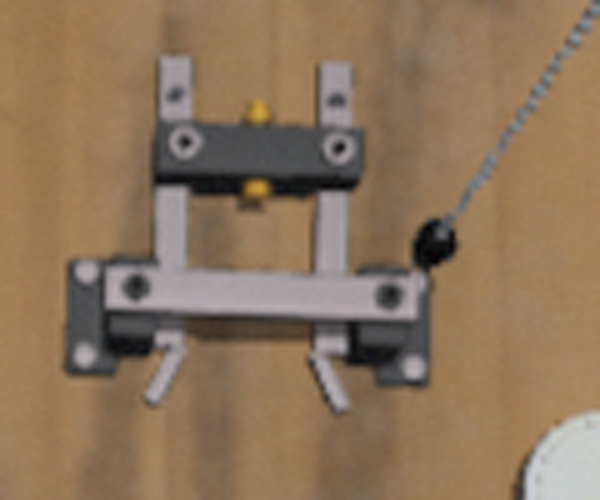

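View pics/c.png

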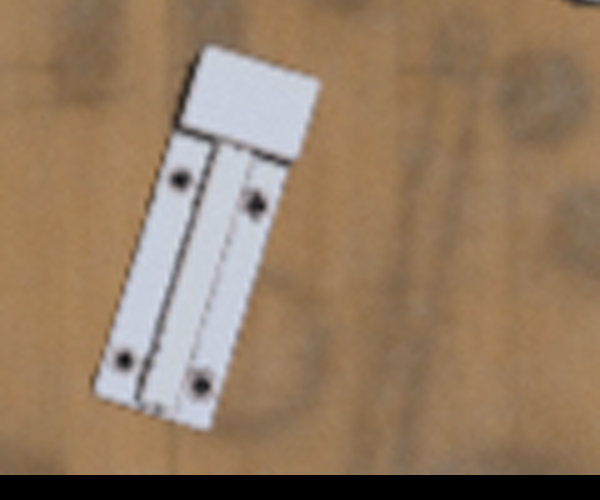

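```bash
cat > fit.py <<'E'
from h import *
import pickle
from scipy.optimize import least_squares
c=pickle.load(open("top.pkl","rb"))
def fit(L,P,x0):
    f=lambda p:np.concatenate([proj(c,[p[0]+np.cos(p[2])*x-np.sin(p[2])*y,p[1]+np.sin(p[2])*x+np.cos(p[2])*y,z])-q for (x,y,z),q in zip(L,P)])
    r=least_squares(f,x0,loss="soft_l1"); print(r.x[:2].round(4),np.degrees(r.x[2]).round(2)); print(r.fun.round(1).tolist()); return r.x
px=lambda u,v,o:np.array([340+(u+.5)/5-.5,o+(v+.5)/5-.5])
C=fit([(.065,.022,.04),(.065,-.022,.04),(.034,-.022,.04),(.034,.022,.04),(-.065,.022,.01),(-.065,-.022,.01)],
 [px(*a,255) for a in [(206,45),(321,80),(293,163),(180,125),(95,388),(210,430)]],[.3,-.2,-.2])
G=fit([(.008,.056,.055),(.008,-.056,.055),(-.008,-.056,.055),(-.008,.056,.055),(.1,.024,.012),(.1,-.024,.012),(-.033,.032,.01),(-.033,-.032,.01)],
 [px(*a,140) for a in [(107,267),(418,283),(418,320),(107,305),(189,57),(319,64),(157,405),(335,412)]],[.5,-.2,0])
R=lambda t:np.array([[np.cos(t),-np.sin(t)],[np.sin(t),np.cos(t)]])
print("rib",C[:2]+R(C[2])@[-.042,0])
for u,v in((158,180),(360,187)): print("stop",R(G[2]).T@(ray(c,*px(u,v,140),.035)[:2]-G[:2]))
E
python3 fit.py
```

```text
[ 0.4551 -0.1904] -17.32
[-0.3, -0.7, 0.4, -0.2, 1.0, -0.2, -0.2, -0.1, -0.5, 1.1, -0.1, 0.3]
[ 0.6381 -0.2086] -2.01
[-0.4, -0.2, 0.1, -1.0, -0.0, 0.4, -0.7, 1.0, 0.6, 0.2, 0.1, -0.2, 0.6, -0.1, -0.4, -0.1]
rib [ 0.41500318 -0.17786556]
stop [0.04595897 0.03680809]
stop [ 0.04615376 -0.03706206]
```

```bash
python3 -m creep '[[[0,0,-1,0],[0,0,-1,0],[0,0,-1,0],[-0.75,-0.97,0,0],[-0.75,-0.97,0,0],[-0.75,-0.97,0,0],[-0.75,-0.97,0,0],[-0.75,-0.97,0,0]]]' -1
python3 -m creep '[[[-0.75,-0.97,0,0],[-0.75,-0.97,0,0],[-0.75,-0.97,0,0],[-0.75,-0.97,0,0],[-0.75,-0.97,0,0],[-0.75,-0.97,0,0],[-0.75,-0.97,0,0],[-0.75,-0.97,0,0]]]'
python3 -m creep '[[[-0.75,-0.97,0,0],[-0.75,-0.97,0,0],[-0.75,-0.97,0,0],[-0.75,-0.97,0,0],[-0.75,-0.97,0,0],[-0.75,-0.97,0,0],[-0.75,-0.97,0,0],[0,0,0,-0.17]]]'
```

```text
time_s: 1.1
tcp_pos: [0.2383, 0.3446, 0.2662]
tool_rot: [-180.0, -0.0, 161.0]
force: [1.1, -1.2, 0.3]
grip_width: 0.0939
gripper_force: 0.0
time_s: 2.1
tcp_pos: [0.3325, 0.0658, 0.2664]
tool_rot: [-180.0, -0.0, 161.0]
force: [0.8, 0.6, -1.3]
grip_width: 0.0938
gripper_force: 0.0
time_s: 3.1
tcp_pos: [0.415, -0.1783, 0.2656]
tool_rot: [180.0, -0.1, 162.6]
force: [0.7, -0.3, -0.7]
grip_width: 0.0943
gripper_force: 0.0
```

```bash
python3 -m creep '[[[0,0,1,0],[0,0,1,0],[0,0,1,0],[0,0,1,0],[0,0,1,0],[0,0,0.5,0],[0,0,0,0]]]'
python3 - <<'E'
from h import *
import pickle
c=robot.camera("wrist"); pickle.dump(c,open("w.pkl","wb")); cv2.imwrite("pics/w1.png",c["img"][:,:,::-1])
print(robot.observe()["tcp_pos"],c["extrinsics"].round(3).tolist())
R=lambda t:np.array([[np.cos(t),-np.sin(t)],[np.sin(t),np.cos(t)]])
t=np.radians(-17.32)
for p in[(.034,.022,.04),(.034,-.022,.04),(.065,.022,.04),(-.065,.022,.01),(-.065,-.022,.01),(-.063,.007,.036),(-.063,-.007,.036),(-.042,0,.036)]:
    print(p,proj(c,[*(np.array([.4551,-.1904])+R(t)@p[:2]),p[2]]).round(0))
E
```

```text
time_s: 3.98
tcp_pos: [0.4148, -0.1764, 0.1012]
tool_rot: [180.0, -0.1, 162.7]
force: [0.1, 0.2, -0.4]
grip_width: 0.0939
gripper_force: 0.0
[ 0.41525168 -0.17672331  0.10205006] [[0.297, -0.93, -0.215, 0.352], [0.955, 0.29, 0.067, -0.156], [-0.0, -0.225, 0.974, 0.31], [0.0, 0.0, 0.0, 1.0]]
(0.034, 0.022, 0.04) [341. 333.]
(0.034, -0.022, 0.04) [289. 333.]
(0.065, 0.022, 0.04) [341. 367.]
(-0.065, 0.022, 0.01) [341. 211.]
(-0.065, -0.022, 0.01) [289. 211.]
(-0.063, 0.007, 0.036) [324. 218.]
(-0.063, -0.007, 0.036) [306. 218.]
(-0.042, 0, 0.036) [315. 244.]
```

View pics/w1.png

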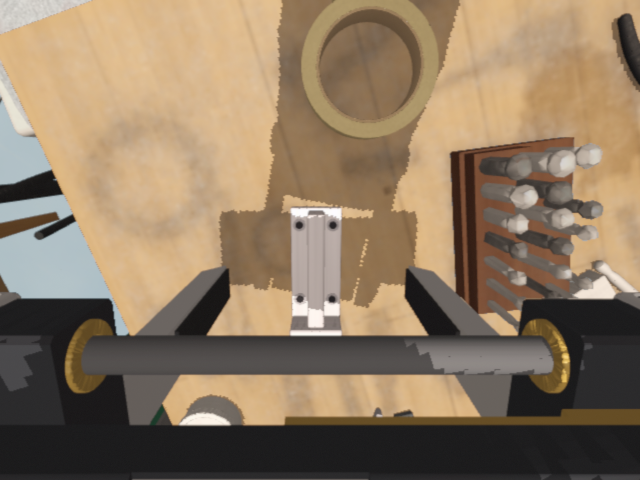

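Wrist view matches prediction: casting tail corners are at (290,208) and (340,208), and the rib at column 315 is centred between the fingers. Descending to grip just above the base plate.

```bash
python3 -m creep '[[[0,0,0.8,0],[0,0,0.8,0],[0,0,0.7,0],[0,0,0.4,0],[0,0,0.2,0],[0,0,0,0]]]'
python3 -m creep '[[[0,0,0,0],[0,0,0,0],[0,0,0,0],[0,0,0,0],[0,0,0,0],[0,0,0,0],[0,0,0,0],[0,0,0,0]]]' 1
python3 -m creep '[[[0,0,0,0],[0,0,0,0],[0,0,0,0],[0,0,0,0]]]'
```

```text
time_s: 4.78
tcp_pos: [0.4153, -0.177, 0.0148]
tool_rot: [-180.0, 0.0, 162.7]
force: [0.3, -0.9, 0.9]
grip_width: 0.0933
gripper_force: 0.0
time_s: 5.78
tcp_pos: [0.415, -0.1768, 0.0144]
tool_rot: [180.0, -0.0, 162.7]
force: [0.3, -0.5, -0.5]
grip_width: 0.0175
gripper_force: 0.0
time_s: 6.28
tcp_pos: [0.415, -0.1769, 0.0145]
tool_rot: [-180.0, 0.0, 162.7]
force: [-0.7, 0.0, -0.3]
grip_width: 0.0005
gripper_force: 0.0
```

```bash
python3 - <<'E'
from h import *
import pickle
c=robot.camera("wrist"); pickle.dump(c,open("w.pkl","wb")); 
s=robot.camera("side"); pickle.dump(s,open("s.pkl","wb"));o=robot.observe();print(o["grip_width"],o["tcp_pos"],proj(s,o["tcp_pos"]),proj(c,o["tcp_pos"]))
a=c["img"][:,:,::-1]; b=cv2.resize(s["img"][140:260,300:460,::-1],None,fx=3,fy=3)
a=cv2.resize(a,(320,240)); a=cv2.copyMakeBorder(a,0,120,0,0,cv2.BORDER_CONSTANT)
cv2.imwrite("pics/w2.png",np.hstack([a,b])[:, :800])
E
```

```text
0.000338142684939461 [ 0.41504115 -0.17685848  0.0144699 ] [378.7852818  209.11297642] [316.35142413 267.81336453]
```

View pics/w2.png

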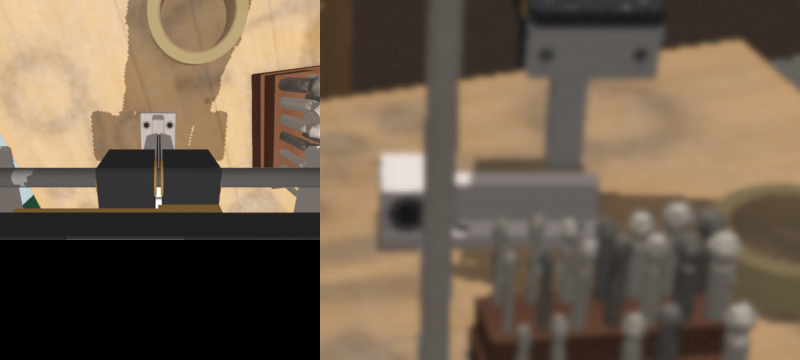

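```bash
python3 - <<'E'
from h import *
import pickle
c=pickle.load(open("w.pkl","rb"));s=pickle.load(open("s.pkl","rb"))
a=cv2.resize(c["img"][200:350,240:390,::-1],(400,400),interpolation=cv2.INTER_CUBIC)
b=cv2.resize(s["img"][165:240,340:415,::-1],(400,400),interpolation=cv2.INTER_CUBIC)
cv2.imwrite("pics/w3.png",np.hstack([a,b]))
# side projections of rib edges near grip
R=lambda t:np.array([[np.cos(t),-np.sin(t)],[np.sin(t),np.cos(t)]])
t=np.radians(-17.32)
for p in[(-.063,.007,.036),(-.063,-.007,.036),(-.042,.007,.036),(-.042,-.007,.036),(-.042,0,.036),(-.042,0,.0145)]:
    q=proj(s,[*(np.array([.4551,-.1904])+R(t)@p[:2]),p[2]]); print(p,((q-[340,165])*400/75+[400,0]).round(0))
E
```

```text
(-0.063, 0.007, 0.036) [676. 188.]
(-0.063, -0.007, 0.036) [671. 167.]
(-0.042, 0.007, 0.036) [612. 188.]
(-0.042, -0.007, 0.036) [608. 167.]
(-0.042, 0, 0.036) [610. 178.]
(-0.042, 0, 0.0145) [606. 234.]
```

View pics/w3.png

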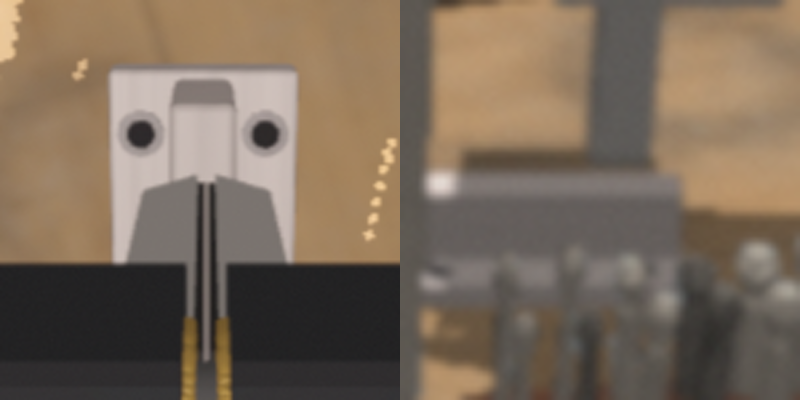

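```bash
python3 - <<'E'
from h import *
import pickle
c=pickle.load(open("w.pkl","rb"));s=pickle.load(open("s.pkl","rb"));o=robot.observe();T=o["tcp_pos"];t=np.radians(162.7)
X=np.array([np.cos(t),np.sin(t),0]);Y=np.array([np.sin(t),-np.cos(t),0])
for z in(.0145,.025,.037,.045):
  for y in(0,.011):
    P=T+X*.008+Y*y;P[2]=z;print(z,y,((proj(c,P)-[240,200])*2.667).round(),((proj(s,P)-[340,165])*400/75+[400,0]).round())
print(robot.grasp_offset,o)
E
```

```text
0.0145 0 [204. 148.] [631. 235.]
0.0145 0.011 [252. 148.] [635. 252.]
0.025 0 [203. 161.] [633. 208.]
0.025 0.011 [254. 160.] [637. 225.]
0.037 0 [203. 177.] [636. 176.]
0.037 0.011 [257. 177.] [639. 193.]
0.045 0 [203. 189.] [637. 155.]
0.045 0.011 [259. 189.] [641. 172.]
0.0188 {'time_s': 6.375, 'qpos': array([-2.77329251e+01,  1.73231894e+01,  1.11436647e+02, -5.85434196e-04,
        5.12381958e+01, -1.00422765e+02]), 'qvel': array([-0.07532401,  0.09752183, -0.02525614,  0.03421573, -0.06724058,
       -0.05204411]), 'joint_efforts': array([-1.33533567e-04, -4.49072742e+01, -2.68905473e+01, -2.28473201e-02,
        7.05959299e-02, -3.17137228e-06]), 'tcp_pos': array([ 0.41504115, -0.17685848,  0.0144699 ]), 'tool_rot': array([-1.79999195e+02,  1.85231849e-03,  1.62690206e+02]), 'force': array([ 0.39959956, -0.22824917, -0.71343188]), 'wrist_torque': array([-0.04865104,  0.00224678, -0.03244139]), 'gripper_force': 0.0, 'grip_width': 0.000338142684939461}
```

```bash
python3 - <<'E'
from h import *
import pickle
c=pickle.load(open("w.pkl","rb"))
R=lambda t:np.array([[np.cos(t),-np.sin(t)],[np.sin(t),np.cos(t)]]);t=np.radians(-17.32)
for dz in(0,.01,.02,.03):
  e=[proj(c,[*(np.array([.4551,-.1904])+R(t)@p[:2]),p[2]-dz]) for p in[(-.065,.022,.01),(-.065,-.022,.01)]]
  print(dz,[((q-[240,200])*2.667).round() for q in e])
T=np.array([.4152,-.1767,.1015]);t=np.radians(162.7);print(c["extrinsics"][:3,3]-robot.observe()["tcp_pos"])
X=np.array([np.cos(t),np.sin(t),0]);Y=np.array([np.sin(t),-np.cos(t),0])
c["extrinsics"][:3,3]+=T-robot.observe()["tcp_pos"]
for dz in(0,.01,.02,.03):
  print(dz,[proj(c,T+X*.008+Y*y+[0,0,dz]).round() for y in(-.047,-.0595,.047,.0595)])
E
```

```text
0 [array([295.,  81.]), array([104.,  81.])]
0.01 [array([291.,  72.]), array([108.,  73.])]
0.02 [array([287.,  65.]), array([112.,  65.])]
0.03 [array([284.,  58.]), array([116.,  58.])]
[-0.0629901   0.02010975  0.20824133]
0 [array([240., 255.]), array([219., 255.]), array([393., 255.]), array([414., 255.])]
0.01 [array([236., 260.]), array([215., 260.]), array([397., 260.]), array([418., 260.])]
0.02 [array([232., 265.]), array([209., 265.]), array([401., 265.]), array([423., 265.])]
0.03 [array([227., 271.]), array([204., 271.]), array([405., 271.]), array([429., 271.])]
```

The fingers closed just above the rib. Both views put the real fingertips about 25 mm higher than the reported TCP. I'll reopen, go lower and close again, watching the force.

```bash
python3 -m creep '[[[0,0,0,0],[0,0,0,0],[0,0,0,0],[0,0,0,0],[0,0,0,0],[0,0,0,0],[0,0,0,0],[0,0,0,0]]]' -1
python3 -m creep '[[[0,0,0.2,0],[0,0,0.2,0],[0,0,0.1,0],[0,0,0.1,0],[0,0,0.05,0],[0,0,0,0]]]'
python3 -m creep '[[[0,0,0,0],[0,0,0,0],[0,0,0,0],[0,0,0,0],[0,0,0,0],[0,0,0,0],[0,0,0,0],[0,0,0,0]]]' 1
python3 -m creep '[[[0,0,0,0],[0,0,0,0]]]'
```

```text
time_s: 7.38
tcp_pos: [0.4151, -0.1768, 0.0145]
tool_rot: [-180.0, 0.0, 162.7]
force: [0.1, -0.1, -0.1]
grip_width: 0.077
gripper_force: 0.0
time_s: 8.12
tcp_pos: [0.415, -0.1769, -0.0051]
tool_rot: [-180.0, -0.0, 162.7]
force: [-0.4, 0.5, -0.1]
grip_width: 0.094
gripper_force: 0.0
time_s: 9.12
tcp_pos: [0.415, -0.1768, -0.0051]
tool_rot: [180.0, -0.0, 162.7]
force: [-0.8, 0.1, -0.4]
grip_width: 0.0171
gripper_force: 0.0
time_s: 9.38
tcp_pos: [0.415, -0.1769, -0.0051]
tool_rot: [-180.0, -0.0, 162.7]
force: [-1.2, -0.7, 0.5]
grip_width: 0.0135
gripper_force: 30.0
```

```bash
python3 -m creep '[[[0,0,0,-0.38],[0,0,0,-0.38],[0,0,0,-0.38],[0,0,0,-0.39],[0,0,0,0]]]'
python3 -m creep '[[[-0.32,-0.11,0,0],[-0.32,-0.11,0,0],[-0.32,-0.11,0,0],[-0.32,-0.11,0,0],[-0.32,-0.12,0,0],[-0.32,-0.12,0,0],[-0.32,-0.12,0,0],[0,0,0,0]]]'
python3 - <<'E'
from h import *
import pickle
c=robot.camera("top"); pickle.dump(c,open("t2.pkl","wb"))
cv2.imwrite("pics/t2.png",cv2.resize(c["img"][140:290,330:450,::-1],None,fx=4,fy=4,interpolation=cv2.INTER_CUBIC))
G=np.array([.6381,-.2086]);t=np.radians(-2.01);o=robot.observe();R=np.array([[np.cos(t),-np.sin(t)],[np.sin(t),np.cos(t)]])
print(o["tool_rot"],"grip in gauge",R.T@(o["tcp_pos"][:2]-G),o["grip_width"])
E
```

```text
time_s: 10.0
tcp_pos: [0.4151, -0.1769, -0.005]
tool_rot: [-180.0, 0.0, 178.0]
force: [0.6, -0.3, -1.5]
grip_width: 0.0139
gripper_force: 30.0
time_s: 11.0
tcp_pos: [0.4819, -0.2033, -0.005]
tool_rot: [-180.0, 0.0, 177.9]
force: [2.7, 0.5, -0.1]
grip_width: 0.0134
gripper_force: 30.0
[-1.79988193e+02  4.97293426e-02  1.77925443e+02] grip in gauge [-1.56463982e-01 -1.08646248e-04] 0.013667266480118902
```

View pics/t2.png

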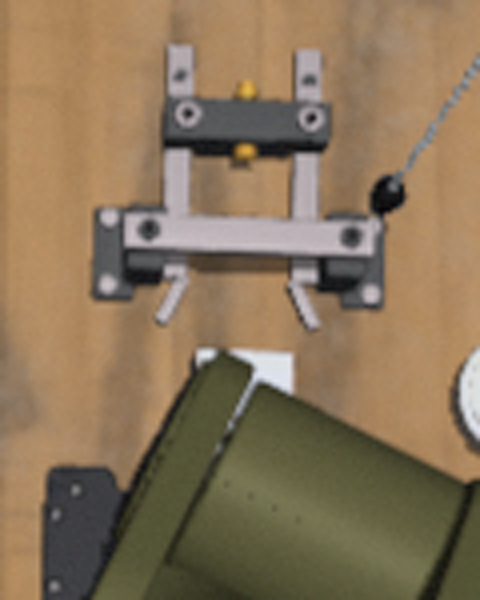

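The casting's front top edge shows at (196,350)–(294,354), ahead of the mouth. Now its position in the gauge frame.

```bash
python3 - <<'E'
from h import *
import pickle
c=pickle.load(open("t2.pkl","rb"));G=np.array([.6381,-.2086]);t=np.radians(-2.01);R=np.array([[np.cos(t),-np.sin(t)],[np.sin(t),np.cos(t)]])
g=lambda u,v,z:(R.T@(ray(c,330+(u+.5)/4-.5,140+(v+.5)/4-.5,z)[:2]-G)*1e3).round(1)
print(g(196,350,.04),g(294,354,.04),g(294,392,.04))
for u in(192,293):print("rail inner",g(u,190,.012))
E
```

```text
[-50.4  20.9] [-50.4 -23.1] [-67.7 -23.4]
rail inner [30.5 22.8]
rail inner [ 32.3 -24.2]
```

```bash
python3 -m creep '[[[-0.15,0,0,0],[-0.15,0,0,0],[-0.15,0,0,0],[-0.15,0,0,0],[-0.15,0,0,0],[-0.15,0,0,0],[-0.15,0,0,0],[-0.15,0,0,0]]]'
python3 -m creep '[[[-0.1,0,0,0],[-0.1,0,0,0],[-0.1,0,0,0],[-0.1,0,0,0],[0,0,0,0],[0,0,0,0]]]'
```

```text
time_s: 12.05
tcp_pos: [0.5163, -0.2043, -0.005]
tool_rot: [180.0, -0.1, 177.9]
force: [-8.0, 0.9, 7.2]
grip_width: 0.0138
gripper_force: 30.0
time_s: 12.8
tcp_pos: [0.5286, -0.2047, -0.005]
tool_rot: [180.0, -0.1, 178.0]
force: [-5.1, 0.6, 4.6]
grip_width: 0.014
gripper_force: 30.0
```

```bash
python3 -m creep '[[[0,0,-0.01,0],[0,0,0,0],[0,0,0,0]]]'
python3 -m creep '[[[-0.05,0,0,0],[-0.05,0,0,0],[0,0,0,0],[0,0,0,0]]]'
python3 - <<'E'
from h import *
o=robot.observe();print(o["wrist_torque"],o["tcp_pos"],o["tool_rot"])
s=robot.camera("side");print(proj(s,[.6381,-.2086,.043]))
cv2.imwrite("pics/s2.png",cv2.resize(s["img"][150:270,180:340,::-1],None,fx=5,fy=5,interpolation=cv2.INTER_CUBIC))
E
```

```text
time_s: 13.18
tcp_pos: [0.5292, -0.2048, -0.005]
tool_rot: [180.0, -0.0, 178.0]
force: [-2.7, -0.1, -0.7]
grip_width: 0.0138
gripper_force: 30.0
time_s: 13.68
tcp_pos: [0.5326, -0.205, -0.0047]
tool_rot: [-180.0, 0.0, 178.0]
force: [0.7, 0.4, -2.5]
grip_width: 0.0139
gripper_force: 30.0
[-0.00323616 -0.16284545  0.02225434] [ 0.53261079 -0.20499243 -0.0047288 ] [-1.79992749e+02  3.72286233e-02  1.77991105e+02]
[251.04514871 206.17607355]
```

View pics/s2.png

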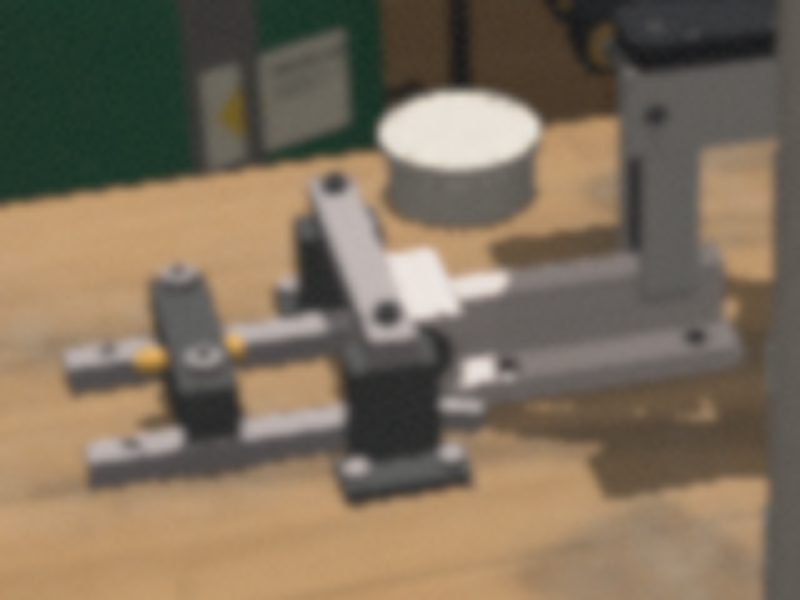

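The nose is under the bar, the casting sits level in the lane and the pin is still out. Next I'll approach the pin slowly.

```bash
python3 -m creep '[[[-0.12,0,0,0],[-0.12,0,0,0],[-0.12,0,0,0],[-0.12,0,0,0],[-0.12,0,0,0],[0,0,0,0]]]'
python3 -m creep '[[[-0.1,0,0,0],[-0.1,0,0,0],[-0.1,0,0,0],[-0.06,0,0,0],[0,0,0,0]]]'
python3 -m creep '[[[-0.03,0,0,0],[-0.03,0,0,0],[-0.03,0,0,0],[0,0,0,0]]]'
```

```text
time_s: 14.48
tcp_pos: [0.5508, -0.2056, -0.0047]
tool_rot: [-180.0, 0.0, 178.0]
force: [1.3, 0.7, -3.0]
grip_width: 0.0138
gripper_force: 30.0
time_s: 15.1
tcp_pos: [0.5614, -0.206, -0.0047]
tool_rot: [-180.0, 0.0, 178.0]
force: [0.6, 0.0, -3.1]
grip_width: 0.014
gripper_force: 30.0
time_s: 15.6
tcp_pos: [0.5639, -0.2061, -0.0048]
tool_rot: [180.0, 0.0, 178.0]
force: [-0.1, 0.3, -2.2]
grip_width: 0.0138
gripper_force: 30.0
```

```bash
for i in 1; do :; done
python3 -m creep '[[[-0.03,0,0,0],[-0.03,0,0,0],[-0.03,0,0,0],[-0.03,0,0,0],[-0.03,0,0,0],[0,0,0,0]]]'
python3 -m creep '[[[-0.03,0,0,0],[-0.03,0,0,0],[-0.03,0,0,0],[0,0,0,0]]]'
python3 -m creep '[[[-0.03,0,0,0],[-0.03,0,0,0],[0,0,0,0]]]'
```

```text
time_s: 16.35
tcp_pos: [0.5684, -0.2062, -0.0048]
tool_rot: [-180.0, 0.0, 178.0]
force: [0.2, 0.0, -2.5]
grip_width: 0.014
gripper_force: 30.0
time_s: 16.85
tcp_pos: [0.5712, -0.2063, -0.0047]
tool_rot: [-180.0, 0.0, 178.0]
force: [-1.2, 0.9, -1.8]
grip_width: 0.0136
gripper_force: 30.0
time_s: 17.23
tcp_pos: [0.5729, -0.2064, -0.0047]
tool_rot: [-180.0, 0.0, 178.0]
force: [-1.1, -0.8, -3.5]
grip_width: 0.0137
gripper_force: 30.0
```

```bash

python3 -m creep '[[[-0.03,0,0,0],[-0.03,0,0,0],[0,0,0,0]]]'
python3 -m creep '[[[-0.03,0,0,0],[-0.03,0,0,0],[0,0,0,0]]]'
```

```text
time_s: 17.6
tcp_pos: [0.574, -0.2064, -0.005]
tool_rot: [180.0, -0.1, 178.0]
force: [-6.3, 0.3, -2.2]
grip_width: 0.0137
gripper_force: 30.0
time_s: 17.98
tcp_pos: [0.5755, -0.2065, -0.005]
tool_rot: [180.0, -0.1, 178.0]
force: [-7.5, 0.7, 0.5]
grip_width: 0.0134
gripper_force: 30.0
```

```bash

python3 -m creep '[[[-0.03,0,0,0],[-0.03,0,0,0],[0,0,0,0]]]'
python3 -m creep '[[[-0.03,0,0,0],[0,0,0,0]]]'
```

```text
time_s: 18.35
tcp_pos: [0.5773, -0.2066, -0.005]
tool_rot: [180.0, -0.1, 178.0]
force: [-8.1, 0.3, 0.9]
grip_width: 0.0139
gripper_force: 30.0
time_s: 18.6
tcp_pos: [0.5782, -0.2066, -0.005]
tool_rot: [180.0, -0.1, 178.0]
force: [-7.1, 0.8, 0.4]
grip_width: 0.0137
gripper_force: 30.0
```

```bash

python3 -m creep '[[[-0.02,0,0,0],[0,0,0,0]]]'
python3 -m creep '[[[-0.02,0,0,0],[0,0,0,0]]]'
```

```text
time_s: 18.85
tcp_pos: [0.5788, -0.2066, -0.005]
tool_rot: [180.0, -0.1, 178.0]
force: [-8.1, 0.6, 0.4]
grip_width: 0.0139
gripper_force: 30.0
time_s: 19.1
tcp_pos: [0.5794, -0.2066, -0.005]
tool_rot: [180.0, -0.1, 178.0]
force: [-7.6, 0.4, -0.1]
grip_width: 0.0133
gripper_force: 30.0
```

```bash

python3 -m creep '[[[-0.02,0,0,0],[0,0,0,0]]]'
python3 -m creep '[[[-0.02,0,0,0],[0,0,0,0]]]'
```

```text
time_s: 19.35
tcp_pos: [0.5798, -0.2066, -0.005]
tool_rot: [180.0, -0.2, 178.0]
force: [-9.1, 0.1, 0.3]
grip_width: 0.0139
gripper_force: 30.0
time_s: 19.6
tcp_pos: [0.5798, -0.2066, -0.005]
tool_rot: [180.0, -0.2, 178.0]
force: [-14.3, 1.0, 4.5]
grip_width: 0.0135
gripper_force: 30.0
```

Firm stop: the TCP held at 0.5798 while the force rose to 14 N, about 6 mm after first touching the pin. I'll relax, release and retreat upward.

```bash

python3 -m creep '[[[0.03,0,0,0],[0,0,0,0]]]'
python3 -m creep '[[[0,0,0,0],[0,0,0,0],[0,0,0,0],[0,0,0,0],[0,0,0,0],[0,0,0,0],[0,0,0,0],[0,0,0,0]]]' -1
python3 -m creep '[[[0,0,-0.4,0],[0,0,-0.8,0],[0,0,-1,0],[0,0,-1,0],[0,0,-1,0],[1,0,-1,0],[1,0,0,0],[1,0,0,0]]]'
python3 -m creep '[[[1,0,0,0],[1,0,0,0],[1,0,0,0],[1,0,0,0],[0,0,0,0]]]'
python3 - <<'E'
from h import *
a=robot.camera("top")["img"][140:290,330:450,::-1];b=robot.camera("side")["img"][150:270,180:340,::-1]
a=cv2.resize(a,(400,500),interpolation=cv2.INTER_CUBIC);b=cv2.resize(b,(400,300),interpolation=cv2.INTER_CUBIC);b=cv2.copyMakeBorder(b,0,200,0,0,cv2.BORDER_CONSTANT)
cv2.imwrite("pics/f.png",np.hstack([a,b]))
E
```

```text
time_s: 19.85
tcp_pos: [0.5798, -0.2067, -0.005]
tool_rot: [180.0, -0.1, 178.0]
force: [-7.3, -0.4, -0.9]
grip_width: 0.0137
gripper_force: 30.0
time_s: 20.85
tcp_pos: [0.5806, -0.2067, -0.0048]
tool_rot: [-180.0, -0.0, 178.0]
force: [0.3, 0.8, -0.0]
grip_width: 0.09
gripper_force: 0.0
time_s: 21.85
tcp_pos: [0.4898, -0.2035, 0.1524]
tool_rot: [-180.0, 0.1, 178.0]
force: [0.4, 0.2, 0.3]
grip_width: 0.0943
gripper_force: 0.0
time_s: 22.48
tcp_pos: [0.3699, -0.1994, 0.1523]
tool_rot: [-179.9, 0.1, 177.9]
force: [0.4, 0.4, 0.8]
grip_width: 0.0938
gripper_force: 0.0
```

View pics/f.png

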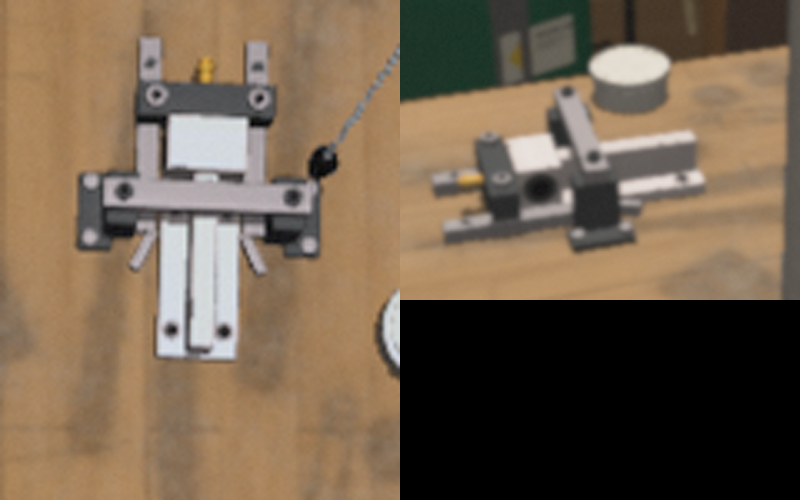

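The final view shows the casting straight in the lane with its nose (207,115) against the stop. The pin's rear end sticks out further behind the block (206,68), and the gripper is clear.

```bash
python3 -c "
from station import robot
print(robot.finish_job())"
```

```text
the job is handed in; nothing more can be done
None
```

The casting cleared the bar and sits home against the stop with the pin pressed in (wrist force read at most about 14 N); the gripper has let go, and the job is handed in, though no verdict came back.

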